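Pump a bar clamp onto a tube and hold it gently

TASK

Lay the dark square tube crosswise on the narrow raised rail of the blue pump clamp, balanced on its middle between the two jaws and touching neither, and let go of it. Then squeeze the red trigger towards the black handle again and again, never pushing the moving jaw by hand, until the jaw has slid the tube up against the fixed jaw and its sprung pad has sunk about half way into its gap; if the pad sinks nearly all the way the tube is crushed. Finish while still holding the trigger squeezed like that, because the clamp does not lock, and leave the standing bolt, the red magnet and the steel slug where they are.

Things in the scene. Friction and masses are not known exactly. Their poses are not given: they have to be found in the camera images.
- tube: dark steel square tube offcut, 150 x 35 x 35 mm, 0.35 kg or so; origin at the centre of its underside, x along its length, z up. It starts lying on the bench.
- clamp: bolted-down pump clamp: grey base 310 x 85 x 10 mm, blue fixed jaw and housing, black handle. x = pressing direction (housing to fixed jaw), z up; origin on the bench under the rail. In its frame, mm: steel rail 16 wide, x -76 to 52, top z 45; fixed jaw face x 52, 44 wide, top z 86; housing top z 133; handle x -160 to -146, 28 wide, up to z 206
- rail_spot (a point): point on the top of the rail, in the middle between the jaws (clamp frame 0, 0, 45 mm); axes as the clamp's
- fixed_jaw_face (a point): middle of the fixed jaw's pressing face, which faces clamp -x
- handle_grip (a point): centre of the fixed handle's 14 mm thickness at gripping height (clamp frame -153, 0, 182 mm). The handle does not give, so the hand must be placed where the pair will be when squeezed: trigger and handle then fill clamp x = -160 to -136 mm; with the trigger released, x = -160 to -115 mm here and to -111 mm at the trigger's tip
- trigger_grip (a point): point on the outer (clamp +x) face of the red trigger, 66 mm above its pivot; moves with it. The trigger is a bar 18 mm wide, 8 mm thick, reaching 78 mm up from its pivot (clamp x -140, z 120 mm), leaning forward when released: outer face here 25 mm in front of the pivot, 4 mm when fully squeezed
- trigger (a joint): trigger angle: 0 released, 0.33 rad fully squeezed; a spring returns it (2 to 4 N at the grip). Its pawl pushes the jaw's rod (4 mm teeth), 12 mm per full squeeze (8 if not quite full) or 40 mm per rad after up to 4 mm of lost motion. Letting it back leaves the jaw in place, but a compressed pad pushes the jaw back to 3 mm compression or less
- jaw (a joint): forward travel of the moving jaw along clamp +x, 0 at the rear to 0.105 m; starts at 0 to 10 mm; dry friction of 6 N. To be moved only with the trigger.
- pad_face (a point): middle of the sprung black rubber pad's pressing face (40 x 34 mm), which faces clamp +x; at clamp frame x = -66 mm + jaw travel - pad compression
- pad (a joint): how far the pad has sunk back into the gap (14 mm, with a green stem and spring coils) in front of the blue moving jaw: 0 free, 0.014 m bottomed; 2 N per mm
- bolt: grey M20 hex bolt standing on its head, 34 mm across, 73 mm high, origin under its centre; leave alone
- magnet: red triangular welding magnet standing on edge, 20 x 90 x 55 mm, origin under its centre; leave alone
- slug: bright steel round slug, 44 mm across, 45 mm high, origin under its centre; leave alone
- press_knob (a point): black ball knob, 34 mm across, at the end of the arbor press's lever; it juts out over the bench 0.37 m up at world x 0.551, y -0.166, to the right of the clamp; the lever runs from it away and down to the press. It does not move: keep the arm and wrist clear of it.

How it is judged:
On the way, in this order (a step that is already met when the one before it is completed fails the run):
1. the tube rests balanced and crosswise on the rail, clear of both jaws, and let go (z of tube in the frame of rail_spot between -0.004 and 0.004 m and x of tube in the frame of rail_spot between -0.05 and 0.036 m and angle between the x axis of tube and the y axis of clamp, either way round below 0.2 rad and angle between tube's own z axis and vertical below 0.07 rad and contact force between tube and the arm below 0.1 N and contact force between tube and the fingers below 0.1 N and contact force between tube and pad below 0.3 N and linear speed of tube below 0.02 m/s), for 0.2 s.
2. the trigger, squeezed by the fingers, makes the jaw press the tube against the fixed jaw (contact force between the fingers and trigger above 3 N and contact force between tube and pad above 7 N and x of tube in the frame of fixed_jaw_face above -0.022 m and value of joint pad above 0.0035 m), for 0.2 s.
At the end, for the whole second after the job is handed in: The fingers still push the squeezed trigger (over 3 N, trigger off its rest), the pad is sunk 3.5 to 10.5 mm and presses the tube with 6 to 23 N flat against the fixed jaw; the tube lies crosswise (within 0.1 rad) and level on the rail, untouched by the fingers (value of joint pad between 0.0035 and 0.0105 m and contact force between tube and pad between 6 and 23 N and contact force between the fingers and trigger above 3 N and value of joint trigger above 0.03 rad and x of tube in the frame of fixed_jaw_face between -0.022 and -0.013 m and z of tube in the frame of rail_spot between -0.005 and 0.005 m and angle between the x axis of tube and the y axis of clamp, either way round below 0.1 rad and angle between tube's own z axis and vertical below 0.1 rad and contact force between tube and the fingers below 0.1 N and linear speed of tube below 0.01 m/s); the arm keeps its last pose, push and grip.
It fails at once if the tube was crushed: the pad sank more than 12.5 mm of its 14 mm (value of joint pad above 0.0125 m).
It fails at once if the moving jaw was pushed by hand instead of with the trigger (contact force between any of the fingers, the arm and jaw above 5 N).
It fails at once if a bystander object was disturbed (distance of any of bolt, magnet, slug from where it was at the start of the episode above 0.02 m).
It also fails if it takes over 67 s, if anything falls off the work surface, if the arm or the gripper's body presses on something with over 40 N, if the wrist force passes 120 N, or if a joint passes its speed limit or range.

ROBOT

A 7-joint arm with a two-finger parallel gripper is mounted at the origin on a cart in front of the work surface, level with it; the furniture and walls round the work are solid. World frame = base frame: x ahead of the robot, y to its left, z up, the work surface at z = 0. Lengths are in m, angles in rad, forces in N, time in s.
With the tool pointing down it reaches from about 0.4 to 0.85 m from the base axis. Payload 10.4 kg.
Tool frame: the origin (TCP) lies midway between the tips of the shut fingers; the grasp point (between the pads) lies 19 mm behind it; z points along the fingers, y is the line along which they close (so a half turn about z gives the same grasp; the last joint's range is limited). The gripper opens to 85 mm and grips with 20 to 120 N. Pads are 22 mm wide; open, the fingers measure 114 mm over their backs; the gripper's body (76 mm by 85 mm) begins 54 mm behind the grasp point. The pads swing forward as they close: fully open they stand 13 mm farther back than shut.
Start: joints at [-1.213, 0.332, -0.065, 1.46, 0.022, 1.35, -0.088], TCP at [0.232, 0.58, 0.231] pointing down, gripper open.
Joint ranges: [-2.6, 2.6], [-0.5, 2.12], [-1.47, 1.34], [0.16, 2.42], [-1.27, 4.41], [0.06, 2.06], [-2.6, 2.6]. Speed limits (rad/s): [2.22, 2.22, 2.79, 2.79, 3.14, 3.14, 3.14].

INTERFACE

Orientations are given as a unit quaternion [x, y, z, w].
In Python, from workcell import monitor, eyes, manip gives the robot as it stands.
- The arm moves only by the tool send_rows, never from a script. Its arguments are lists of equal length, an entry for each row: "offset": the shift along the tool's x, y, z in mm, a list of three; "roll": the turn about the tool's z in rad. In form: {"offset": [[tx, ty, tz], ...], "roll": [roll, ...]}. A call has exactly 5 rows; each row is the pose to reach, as a shift and turn from the pose commanded when the call began, along the tool's axes at that moment; what a row does not reach only later rows make up. A row lasts 1/12 s, in which the tool goes at most 41.7 mm and 7.16 degrees, less where a joint would pass 70% of its speed; a pose out of reach is approached as far as the arm can. A call with a gripper value outside its range is refused whole. "jaw" is the opening, from 0 (shut) to 1 (fully open), set as the call begins (left out, the last holds). The fingers move at their own pace and stop on an object; "newtons" is the grip in N (left out, the last holds). Time passes only in rows, so rows that repeat a pose let the fingers close, or fill a call up. It gives the time, the measured TCP pose, the force and the opening at its end, in the units of the state.
- monitor.get_obs(): the state, without advancing time (a new reading comes with each control period).
- eyes.camera(name): name is "side" or "top"; returns (picture, depth): 480x640x3 uint8, blue, green, red; 480x640 float32, m along the optical axis (not along the pixel's ray), 0 where there is no reading.
- eyes.camera_params(name): a dict with "fovy" (degrees; the focal length in pixels is half the picture's height over the tangent of half this angle, whatever the lens; pixels are square), "cx", "cy" (the principal point, pixels), "R" (3x3) and "t" (3): a world point X has camera coordinates R X + t. Camera axes: x right, y down, z forward; pixel columns grow to the right and rows downward; lengths in m; the calibration is good to about 2 mm. A picture is of the moment at which its call begins. camera_params takes no time and is no camera call.
- manip.hand_in(): hands the job in, once; it reports no verdict.
The state is a dict: "clock": time; "joint_pos": joint angles; "joint_velocities": joint speeds; "tau": joint torques, N m; "position": TCP position; "ee_rot": TCP orientation; "ft_force": force on the tool from outside, world axes, zero at the start; "torque": the same for the moment, N m; "grip_width": opening from 0.0 (shut) to 1.0 (fully open).
Only numpy, scipy, OpenCV 4.12 (cv2) and the standard library are available. Lean on these libraries where they do the work, as an engineer would, in place of code of your own. Each camera call takes 0.05 s, during which the arm holds its last target. There are 200 camera calls.

## Working session

There is one attempt and no reset: what is moved stays moved. The work goes in short steps, Python scripts to look and compute and a tool call to move; the robot and the scene stay as the last step left them, time stands still between calls to the robot, and variables do not carry over. Pictures are saved under pics/ and viewed, on a budget of 10 in all, crops included, one or two more only if the job needs it, and the job is handed in when it is done.

Besides the shell and the picture viewer there is one more tool, called as name(argument=value, ...), one argument or row to a line, values as JSON. send_rows: Moves the arm, as the interface text tells. Its arguments: {"type":"object","properties":{"offset":{"type":"array"},"roll":{"type":"array"},"jaw":{"type":"number"},"newtons":{"type":"number"}},"required":["offset","roll"]}

```bash
mkdir -p pics && ls && cat > h.py <<'E'
import numpy as np, cv2
from workcell import monitor, eyes, manip
from scipy.spatial.transform import Rotation as Ro
def cam(n):
    im,d=eyes.camera(n); p=eyes.camera_params(n); return im,d,p
def f(p): return 240/np.tan(np.radians(p["fovy"])/2)
def pts(d,p):
    v,u=np.mgrid[:480,:640]; k=f(p)
    c=np.stack([(u-p["cx"])/k*d,(v-p["cy"])/k*d,d],-1)
    return (c-np.array(p["t"]))@np.array(p["R"])
def ray(p,u,v,z):
    R=np.array(p["R"]);o=-R.T@np.array(p["t"]);w=R.T@np.array([(u-p["cx"])/f(p),(v-p["cy"])/f(p),1]);return o+w*(z-o[2])/w[2]
def proj(p,X):
    c=np.array(p["R"])@X+np.array(p["t"]);return c[:2]/c[2]*f(p)+[p["cx"],p["cy"]]
E
python3 - <<'E'
from h import *
for n in("top","side"):
    im,d,p=cam(n); cv2.imwrite(f"pics/{n}0.png",im); np.savez(f"{n}0.npz",im=im,d=d)
    print(n,p,(d>0).mean())
print(monitor.get_obs())
E
```

```text
pics
top {'fovy': 56.71098533488249, 'cx': 323.06968066064235, 'cy': 243.73329774008585, 'R': array([[ 0.00986116, -0.99994419,  0.00379047],
       [-0.97937744, -0.01042318, -0.20177015],
       [ 0.2017984 , -0.00172261, -0.97942557]]), 't': array([0.0818246 , 0.55216633, 1.03372978])} 0.995927734375
side {'fovy': 45.82305991331683, 'cx': 321.97804056043714, 'cy': 228.71236770271506, 'R': array([[ 0.9418644 , -0.33599154,  0.00107019],
       [-0.21058605, -0.59279884, -0.77733072],
       [ 0.26181095,  0.73191476, -0.62909126]]), 't': array([-0.43841364,  0.3435278 ,  1.20016009])} 0.9959342447916667
{'clock': 0.1, 'joint_pos': array([-1.21256992,  0.33281161, -0.06472221,  1.46084105,  0.02159651,
        1.34992777, -0.08848046]), 'joint_velocities': array([-9.18267104e-05, -8.14913752e-04, -5.81862340e-04, -3.55633951e-03,
       -2.55823859e-04,  7.92294546e-05, -1.21167820e-03]), 'tau': array([ 9.45159445e-04, -6.26745415e+01,  4.88645816e-02, -3.92435753e+01,
        1.63261191e-02,  6.86967687e-03,  1.16736462e-05]), 'position': array([0.23216863, 0.57991276, 0.2306015 ]), 'ee_rot': array([ 1.89235817e-01,  9.81931458e-01, -6.38644316e-04, -9.84734322e-05]), 'ft_force': array([-0.96223387,  0.08005079, -0.2259143 ]), 'torque': array([ 0.01631204, -0.08530082, -0.00993857]), 'grip_width': 0.9981382102255142}
```

View pics/top0.png

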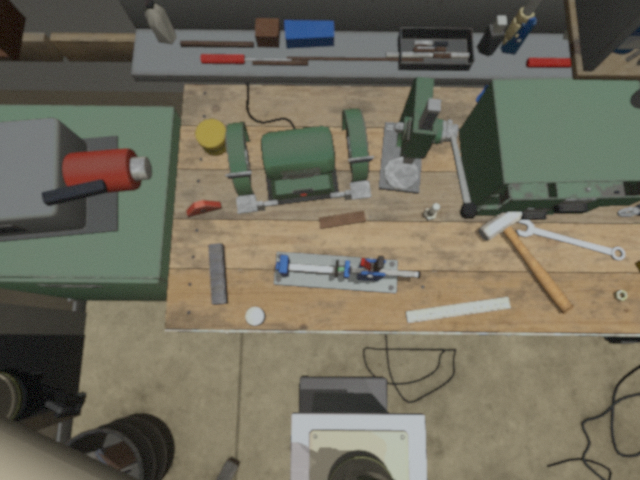

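View pics/side0.png

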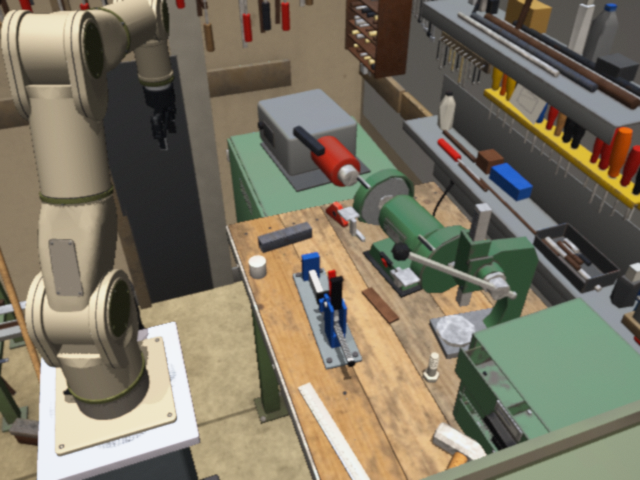

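The top view shows the clamp at about (340,270) with its fixed jaw to the left (+y), the tube at (218,273), the slug at (255,316), the magnet at (203,208) and the bolt at (432,211). In the side view the tube is at (285,237) and the clamp at (325,310).

```bash
python3 - <<'E'
from h import *
Z=np.load("top0.npz");im,d=Z["im"],Z["d"];p=eyes.camera_params("top")
P=pts(d,p)
hsv=cv2.cvtColor(im,cv2.COLOR_BGR2HSV)
# tube
z=P[...,2]
print("bench z",np.median(z[225:240,270:310]))
def region(m,name,box):
    M=np.zeros(m.shape,bool);a,b,c,e=box;M[b:e,a:c]=m[b:e,a:c]
    q=P[M]
    r=cv2.minAreaRect(q[:,:2].astype(np.float32)*1000)
    print(name,M.sum(),"med",q.mean(0).round(4),"zmax",np.percentile(q[:,2],[50,95]).round(4),"rect",r)
    return q
q=region((z>0.025)&(z<0.05),"tube",(200,235,235,310))
region((z>0.03)&(z<0.06),"slug",(235,300,275,330))
base=region((z>0.005)&(z<0.016),"base",(265,245,410,300))
blue=(hsv[...,0]>100)&(hsv[...,0]<125)&(hsv[...,1]>150)&(z>.03)
q=region(blue&(z>.075),"blue hi",(265,240,410,300))
q=region(blue&(z>.075),"fixedjaw",(265,240,310,300))
red=((hsv[...,0]<8)|(hsv[...,0]>172))&(hsv[...,1]>150)
q=region(red&(z>.1),"red",(265,240,430,300))
rail=region((z>0.04)&(z<0.05)&(hsv[...,1]<90),"rail",(285,255,350,285))
print(np.percentile(rail[:,1],[2,98]))
q=region(red,"magnet",(180,195,225,220))
big=cv2.resize(im[235:305,260:430],None,fx=4.7,fy=4.7,interpolation=cv2.INTER_CUBIC)
cv2.imwrite("pics/c1.png",big)
E
```

```text
bench z 0.0002939537288543184
tube 896 med [0.4795 0.3476 0.035 ] zmax [0.0352 0.0385] rect ((480.7913513183594, 348.81427001953125), (150.34140014648438, 36.35475158691406), 6.8138556480407715)
slug 276 med [0.3764 0.2487 0.0449] zmax [0.0452 0.0485] rect ((376.4805908203125, 249.2141571044922), (40.366024017333984, 42.8270263671875), 0.729173481464386)
base 2559 med [0.4841 0.0591 0.0102] zmax [0.0102 0.0139] rect ((489.4079895019531, 57.528099060058594), (358.0481262207031, 134.31613159179688), 89.18031311035156)
blue hi 3 med [0.4906 0.1294 0.0841] zmax [0.0844 0.0877] rect ((495.3014831542969, 107.43228149414062), (19.226768493652344, 148.73443603515625), 3.8306567668914795)
fixedjaw 2 med [0.4906 0.1779 0.0863] zmax [0.0863 0.0879] rect ((490.5848083496094, 177.87574768066406), (20.649459838867188, 0.0), 162.43801879882812)
red 45 med [ 0.4829 -0.0024  0.1809] zmax [0.1871 0.1949] rect ((483.9302978515625, -4.075631141662598), (21.98812484741211, 12.648162841796875), 87.28913116455078)
rail 311 med [0.4931 0.1143 0.0451] zmax [0.0452 0.0482] rect ((487.61505126953125, 109.75743103027344), (129.40855407714844, 29.896224975585938), 87.70699310302734)
[0.05817247 0.17026795]
magnet 90 med [0.6503 0.3928 0.0333] zmax [0.0325 0.0502] rect ((648.4234619140625, 396.2529296875), (14.692503929138184, 82.38035583496094), 15.685402870178223)
```

View pics/c1.png

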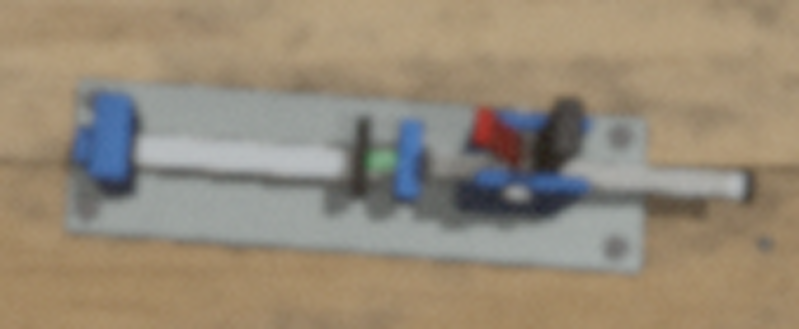

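```bash
python3 - <<'E'
from h import *
Z=np.load("top0.npz");im,d=Z["im"],Z["d"];p=eyes.camera_params("top")
P=pts(d,p);z=P[...,2];hsv=cv2.cvtColor(im,cv2.COLOR_BGR2HSV)
C=np.array([ray(p,260+u/4.7-.4,235+v/4.7-.4,.01) for u,v in((80,80),(65,232),(640,270),(648,122))])
print("corners",C.round(4),"sides",[np.linalg.norm(C[i]-C[i-1]).round(4) for i in range(4)])
for a,b in((C[2],C[1]),(C[3],C[0])): print("heading",np.degrees(np.arctan2(*(b-a)[1::-1])))
# rail: brightest pixels rows per column
L=[]
for u in range(292,332):
    col=(hsv[258:280,u,2]>175)&(hsv[258:280,u,1]<40)
    v=np.nonzero(col)[0]+258
    if len(v)>3: L.append((u,v.mean(),len(v)))
L=np.array(L);W=np.array([ray(p,u,v,.045) for u,v,_ in L])
c=np.polyfit(W[:,1],W[:,0],1);print("rail n",len(L),"x=",c,"heading",90-np.degrees(np.arctan(c[0])),"y range",W[:,1].min(),W[:,1].max(), "width px",np.median(L[:,2]))
# fixed jaw: blue mask left
bl=(hsv[...,0]>95)&(hsv[...,0]<125)&(hsv[...,1]>130)
ys,xs=np.nonzero(bl[248:282,270:296]); print("blue jaw px",xs.min()+270,xs.max()+270,ys.min()+248,ys.max()+248)
for v in range(254,277,3):
    xx=np.nonzero(bl[v,270:296])[0]+270
    if len(xx): print(v,xx.min(),xx.max(), z[v,xx].round(3)[-4:], P[v,xx[-2]].round(3))
# dark handle
m=(z>.19)&(z<.22);M=np.zeros_like(m);M[245:300,350:400]=m[245:300,350:400]
if M.any():print("handle",M.sum(),P[M].mean(0),P[M].min(0),P[M].max(0))
# tube top edges: dark mask
E
```

```text
corners [[ 0.539   0.2055  0.01  ]
 [ 0.4564  0.2109  0.01  ]
 [ 0.4393 -0.0957  0.01  ]
 [ 0.5192 -0.1019  0.01  ]] sides [np.float64(0.308), np.float64(0.0828), np.float64(0.3071), np.float64(0.0801)]
heading 86.80384844448595
heading 86.30884313181001
rail n 39 x= [0.0673803  0.48565656] heading 86.14521961044557 y range 0.06986464200729825 0.16303921001530602 width px 5.0
blue jaw px 277 287 256 272
257 281 286 [0.088 0.09  0.086 0.086] [0.512 0.177 0.086]
260 281 287 [0.084 0.085 0.087 0.083] [0.505 0.175 0.087]
263 279 287 [0.089 0.084 0.082 0.086] [0.498 0.175 0.082]
266 277 286 [0.085 0.088 0.087 0.086] [0.491 0.177 0.087]
269 279 286 [0.087 0.085 0.085 0.086] [0.484 0.177 0.085]
272 282 285 [0.086 1.124 0.084 0.084] [0.477 0.179 0.084]
handle 132 [ 0.48454327 -0.024135    0.20166519] [ 0.47035658 -0.04051066  0.19002681] [0.49829121 0.00712237 0.20946762]
```

```bash
cat >> h.py <<'E'
def go(x,y,z,h):
    "offset (mm) and roll to bring TCP to x,y,z with tool y heading h deg"
    o=monitor.get_obs(); R=Ro.from_quat(o["ee_rot"]); M=R.as_matrix()
    d=M.T@(np.array([x,y,z])-o["position"])*1000
    cur=np.degrees(np.arctan2(M[1,1],M[0,1])); dh=(h-cur+90)%180-90
    print("t",round(o["clock"],2),"pos",o["position"].round(4),"head",round(cur,1),"zaxis",M[:,2].round(3),"F",o["ft_force"].round(1),"grip",round(o["grip_width"],3),"-> offset",d.round(1),"roll",round(-np.radians(dh),3))
E
python3 -c "
from h import *
go(.48,.348,.15,96.8)"
```

```text
t 0.1 pos [0.2322 0.5799 0.2306] head 68.2 zaxis [-0.    -0.001 -1.   ] F [-1.   0.1 -0.2] grip 0.998 -> offset [-316.3 -123.1   80.8] roll -0.499
```

send_rows(
  offset=[
    [-38, -15, 8],
    [-76, -30, 16],
    [-114, -45, 24],
    [-152, -60, 32],
    [-190, -74, 40],
  ],
  roll=[-0.1, -0.2, -0.3, -0.4, -0.499],
  jaw=1,
)

```text
clock: 0.52
position: [0.3822, 0.4391, 0.1907]
ee_rot: [-0.062, 0.998, -0.0, -0.0]
ft_force: [0.6, -0.3, 1.4]
grip_width: 1.001
```

```bash
python3 -c "
from h import *
go(.48,.348,.10,96.8)"
```

```text
t 0.52 pos [0.3822 0.4391 0.1907] head 97.1 zaxis [-0. -0. -1.] F [ 0.6 -0.3  1.4] grip 1.001 -> offset [ -85.9 -102.4   90.8] roll 0.005
```

send_rows(
  offset=[
    [-20, -25, 20],
    [-42, -50, 40],
    [-64, -76, 60],
    [-86, -102, 80],
    [-86, -102, 90],
  ],
  roll=[0, 0, 0, 0, 0.005],
)

```text
clock: 0.93
position: [0.4832, 0.342, 0.0985]
ee_rot: [-0.052, 0.999, -0.003, -0.0]
ft_force: [0.2, -1.4, 0.3]
grip_width: 1.001
```

```bash
python3 -c "
from h import *
im,d,p=cam('top');P=pts(d,p);z=P[...,2]
np.savez('t1.npz',im=im,d=d)
M=np.zeros(z.shape,bool);M[235:310,200:235]=1;M&=(z>.025)&(z<.05)
print(M.sum(),P[M].mean(0))
cv2.imwrite('pics/c2.png',cv2.resize(np.vstack([cam('side')[0][150:330,180:380],]),None,fx=3,fy=3,interpolation=cv2.INTER_CUBIC))
go(.48,.348,.003,96.8)"
```

```text
120 [0.53244169 0.34655386 0.03494003]
t 1.03 pos [0.4784 0.3474 0.0989] head 96.3 zaxis [-0.003 -0.003 -1.   ] F [0.3 0.3 0. ] grip 1.003 -> offset [-2.   0.7 95.9] roll -0.009
```

View pics/c2.png

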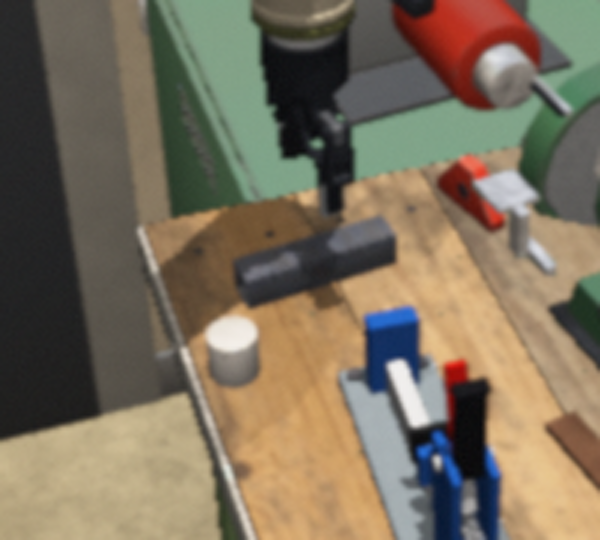

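The gripper stands over the tube's middle, at about (330,180) in this crop, with its fingers either side. I'll descend and grasp.

send_rows(
  offset=[
    [-1, 0, 25],
    [-2, 1, 50],
    [-2, 1, 75],
    [-2, 1, 92],
    [-2, 1, 96],
  ],
  roll=[0, 0, -0.009, -0.009, -0.009],
)

```text
clock: 1.45
position: [0.4779, 0.3516, 0.003]
ee_rot: [-0.062, 0.998, -0.001, -0.002]
ft_force: [-0.5, 0.1, 0.6]
grip_width: 1.0
```

send_rows(
  offset=[
    [0, 0, 0],
    [0, 0, 0],
    [0, 0, 0],
    [0, 0, 0],
    [0, 0, 0],
  ],
  roll=[0, 0, 0, 0, 0],
  jaw=0.2,
  newtons=50,
)

```text
clock: 1.87
position: [0.4812, 0.3518, 0.0069]
ee_rot: [-0.061, 0.998, 0.001, 0.001]
ft_force: [-1.2, -0.5, 9.6]
grip_width: 0.406
```

send_rows(
  offset=[
    [0, 0, 0],
    [0, 0, 0],
    [0, 0, -10],
    [0, 0, -25],
    [0, 0, -40],
  ],
  roll=[0, 0, 0, 0, 0],
)

```text
clock: 2.28
position: [0.48, 0.3506, 0.046]
ee_rot: [-0.061, 0.998, -0.0, -0.0]
ft_force: [0.4, -0.4, -2.5]
grip_width: 0.401
```

```bash
python3 -c "
from h import *
go(.4936,.117,.17,86.4)"
```

```text
t 2.28 pos [0.48   0.3506 0.046 ] head 97.0 zaxis [-0.001 -0.001 -1.   ] F [ 0.4 -0.4 -2.5] grip 0.401 -> offset [  15.1 -233.6 -123.8] roll 0.185
```

send_rows(
  offset=[
    [0, 0, -30],
    [0, -20, -60],
    [5, -58, -90],
    [8, -95, -115],
    [10, -133, -124],
  ],
  roll=[0, 0.05, 0.1, 0.15, 0.185],
)

```text
clock: 2.7
position: [0.4866, 0.2246, 0.1708]
ee_rot: [0.032, 0.999, 0.001, 0.001]
ft_force: [1.0, 0.3, -2.0]
grip_width: 0.4
```

```bash
python3 -c "
from h import *
go(.4936,.117,.15,86.4)"
```

```text
t 2.7 pos [0.4866 0.2246 0.1708] head 86.4 zaxis [ 0.003  0.003 -1.   ] F [ 1.   0.3 -2. ] grip 0.4 -> offset [ -13.8 -107.    20.5] roll -0.001
```

send_rows(
  offset=[
    [-3, -30, 4],
    [-7, -60, 8],
    [-11, -90, 12],
    [-14, -107, 16],
    [-14, -107, 20],
  ],
  roll=[0, 0, 0, 0, 0],
)

```text
clock: 3.12
position: [0.4939, 0.1119, 0.1478]
ee_rot: [0.034, 0.999, -0.0, 0.0]
ft_force: [0.5, -0.5, -2.4]
grip_width: 0.399
```

```bash
python3 -c "
from h import *
go(.4936,.117,.15,86.4)
imt,d,p=cam('top');P=pts(d,p)
ims,ds,ps=cam('side');S=pts(ds,ps)
np.savez('t2.npz',im=imt,d=d,ims=ims,ds=ds)
go(.4936,.117,.15,86.4)
for Q,n in((P,'top'),(S,'side')):
  z=Q[...,2]; m=(z>.12)&(z<.2)&(abs(Q[...,1]-.117)<.03)&(Q[...,0]>.40)&(Q[...,0]<.60)
  q=Q[m]
  for a in np.arange(.40,.60,.01):
    k=q[(q[:,0]>a)&(q[:,0]<a+.01)]
    if len(k)>3: print(n,round(a,2),len(k),'y',np.percentile(k[:,1],[3,50,97]).round(3),'z',np.percentile(k[:,2],[3,50,97]).round(3))
a=cv2.resize(imt[200:320,250:410],None,fx=3.5,fy=3.5);b=cv2.resize(ims[200:320,240:350],None,fx=3.5,fy=3.5)
cv2.imwrite('pics/c3.png',np.hstack([a[:420],b[:420]])[:, :800])
"
```

```text
t 3.12 pos [0.4939 0.1119 0.1478] head 86.0 zaxis [ 0.001 -0.001 -1.   ] F [ 0.5 -0.5 -2.4] grip 0.399 -> offset [ 0.7  5.1 -2.2] roll -0.006
t 3.22 pos [0.4931 0.1162 0.1472] head 86.3 zaxis [-0.001  0.    -1.   ] F [-0.1  0.9 -2. ] grip 0.4 -> offset [-0.4  0.8 -2.8] roll -0.001
side 0.41 47 y [0.099 0.107 0.134] z [0.141 0.156 0.177]
side 0.42 106 y [0.098 0.105 0.135] z [0.142 0.167 0.178]
side 0.43 89 y [0.097 0.103 0.134] z [0.144 0.172 0.177]
side 0.44 94 y [0.097 0.102 0.132] z [0.143 0.172 0.179]
side 0.45 96 y [0.097 0.101 0.13 ] z [0.142 0.172 0.178]
side 0.46 86 y [0.095 0.101 0.128] z [0.142 0.171 0.177]
side 0.47 105 y [0.09 0.1  0.13] z [0.143 0.174 0.191]
side 0.48 69 y [0.088 0.12  0.143] z [0.142 0.175 0.197]
side 0.49 11 y [0.087 0.09  0.123] z [0.141 0.158 0.184]
side 0.5 32 y [0.091 0.096 0.098] z [0.141 0.154 0.166]
side 0.51 50 y [0.091 0.095 0.101] z [0.141 0.162 0.176]
side 0.52 74 y [0.092 0.095 0.118] z [0.143 0.168 0.177]
side 0.53 88 y [0.091 0.095 0.127] z [0.143 0.172 0.177]
side 0.54 87 y [0.09  0.095 0.126] z [0.142 0.172 0.178]
side 0.55 86 y [0.089 0.094 0.124] z [0.144 0.171 0.178]
side 0.56 57 y [0.089 0.096 0.126] z [0.144 0.173 0.177]
```

View pics/c3.png

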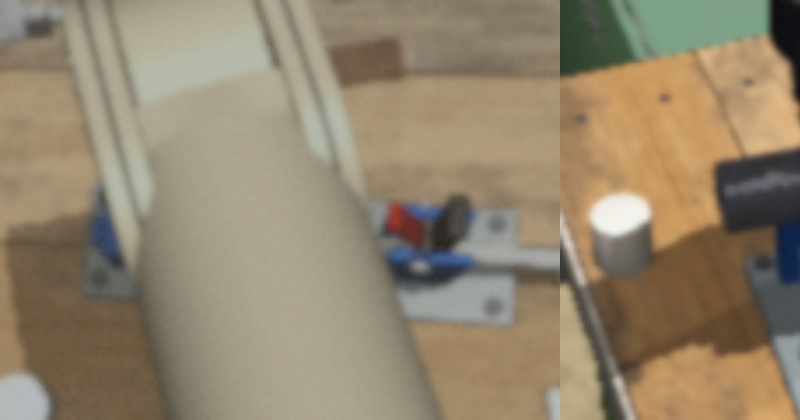

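Side depth puts the tube's underside 5–6 mm below the TCP, its yaw about −4° and its middle near x 0.491. I'll lower it onto the rail.

send_rows(
  offset=[
    [-1, 1, 25],
    [-1, 1, 50],
    [-1, 1, 70],
    [-1, 1, 85],
    [-1, 1, 92],
  ],
  roll=[0, 0, 0, 0, 0],
)

```text
clock: 3.63
position: [0.4933, 0.1189, 0.0535]
ee_rot: [0.03, 1.0, -0.0, -0.001]
ft_force: [0.0, 0.9, -2.1]
grip_width: 0.401
```

send_rows(
  offset=[
    [0, 0, 1],
    [0, 0, 2],
    [0, 0, 3],
    [0, 0, 4],
    [0, 0, 4],
  ],
  roll=[0, 0, 0, 0, 0],
)

```text
clock: 4.05
position: [0.4952, 0.118, 0.0519]
ee_rot: [0.031, 1.0, 0.0, 0.001]
ft_force: [0.2, 0.8, -1.8]
grip_width: 0.402
```

```bash
python3 -c "
from h import *
go(.4945,.117,.0505,86.4)"
```

```text
t 4.05 pos [0.4952 0.118  0.0519] head 86.4 zaxis [ 0.001  0.001 -1.   ] F [ 0.2  0.8 -1.8] grip 0.402 -> offset [ 0.6 -1.   1.4] roll 0.0
```

send_rows(
  offset=[
    [0, 0, 1],
    [0, 0, 1],
    [0, 0, 2],
    [0, 0, 2],
    [0, 0, 2],
  ],
  roll=[0, 0, 0, 0, 0],
)

```text
clock: 4.47
position: [0.4953, 0.118, 0.0518]
ee_rot: [0.032, 1.0, 0.001, 0.001]
ft_force: [-10.9, -2.4, 24.9]
grip_width: 0.403
```

```bash
python3 -c "
from h import *
go(.4945,.117,.0505,86.4)
ims,ds,ps=cam('side');Q=pts(ds,ps);np.savez('t3.npz',ims=ims,ds=ds)
go(.4945,.117,.0505,86.4)
z=Q[...,2]; m=(z>.035)&(z<.11)&(abs(Q[...,1]-.117)<.03)&(Q[...,0]>.40)&(Q[...,0]<.60)
q=Q[m]
for a in np.arange(.40,.60,.01):
    k=q[(q[:,0]>a)&(q[:,0]<a+.01)]
    if len(k)>3: print(round(a,2),len(k),'y',np.percentile(k[:,1],[3,50,97]).round(3),'z',np.percentile(k[:,2],[3,50,97]).round(3))
cv2.imwrite('pics/c4.png',cv2.resize(ims[220:380,240:400],None,fx=3.6,fy=3.6,interpolation=cv2.INTER_CUBIC))
"
```

```text
t 4.47 pos [0.4953 0.118  0.0518] head 86.4 zaxis [ 0.001  0.001 -1.   ] F [-10.9  -2.4  24.9] grip 0.403 -> offset [ 0.7 -1.   1.3] roll -0.0
t 4.52 pos [0.4953 0.118  0.0518] head 86.4 zaxis [ 0.001  0.001 -1.   ] F [-12.1  -2.7  24.9] grip 0.404 -> offset [ 0.7 -1.1  1.3] roll -0.0
0.41 15 y [0.103 0.104 0.123] z [0.048 0.071 0.084]
0.42 104 y [0.101 0.114 0.138] z [0.047 0.074 0.083]
0.43 84 y [0.1   0.108 0.137] z [0.048 0.078 0.083]
0.44 85 y [0.1   0.106 0.134] z [0.046 0.078 0.084]
0.45 81 y [0.099 0.105 0.134] z [0.048 0.078 0.083]
0.46 82 y [0.099 0.105 0.136] z [0.048 0.078 0.082]
0.47 90 y [0.092 0.103 0.135] z [0.046 0.077 0.098]
0.48 101 y [0.088 0.102 0.141] z [0.042 0.078 0.106]
0.49 28 y [0.087 0.092 0.128] z [0.041 0.061 0.082]
0.5 22 y [0.092 0.098 0.102] z [0.048 0.059 0.073]
0.51 13 y [0.097 0.099 0.1  ] z [0.049 0.057 0.067]
0.53 24 y [0.098 0.12  0.132] z [0.077 0.08  0.083]
0.54 48 y [0.095 0.11  0.129] z [0.077 0.08  0.083]
0.55 70 y [0.095 0.098 0.129] z [0.049 0.078 0.083]
0.56 67 y [0.094 0.1   0.127] z [0.05  0.077 0.082]
```

View pics/c4.png

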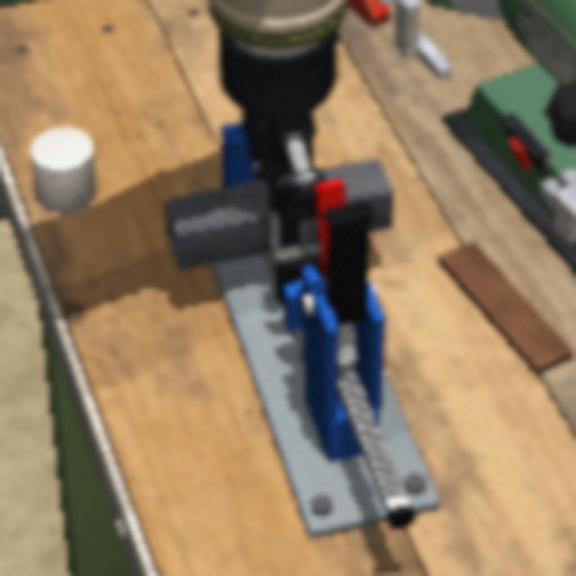

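The tube rests on the rail (25 N down-force) and is level, with its ends at x 0.418–0.568 and its middle over the rail. I'll ease off and release.

send_rows(
  offset=[
    [0, 0, -1],
    [0, 0, -2],
    [0, 0, -2],
    [0, 0, -2],
    [0, 0, -2],
  ],
  roll=[0, 0, 0, 0, 0],
  newtons=20,
)

```text
clock: 4.93
position: [0.4951, 0.1178, 0.0519]
ee_rot: [0.031, 1.0, 0.0, 0.0]
ft_force: [-2.0, -0.7, 6.9]
grip_width: 0.397
```

send_rows(
  offset=[
    [0, 0, 0],
    [0, 0, 0],
    [0, 0, 0],
    [0, 0, 0],
    [0, 0, 0],
  ],
  roll=[0, 0, 0, 0, 0],
  jaw=0.56,
)

```text
clock: 5.35
position: [0.4946, 0.1177, 0.0511]
ee_rot: [0.031, 1.0, 0.0, -0.0]
ft_force: [0.0, 0.4, -0.3]
grip_width: 0.56
```

send_rows(
  offset=[
    [0, 0, -5],
    [0, 0, -15],
    [0, 0, -35],
    [0, 0, -65],
    [0, 0, -105],
  ],
  roll=[0, 0, 0, 0, 0],
)

```text
clock: 5.77
position: [0.4933, 0.1171, 0.1564]
ee_rot: [0.031, 1.0, -0.001, -0.002]
ft_force: [0.7, -0.1, -0.5]
grip_width: 0.561
```

```bash
python3 -c "
from h import *
import math
h=math.radians(86.4);c=np.array([.4938,.121]);ex=np.array([math.cos(h),math.sin(h)])
g=c-.148*ex;print('grip',g)
go(g[0],g[1],.24,86.4)
ims,ds,ps=cam('side');Q=pts(ds,ps);np.savez('t4.npz',ims=ims,ds=ds)
z=Q[...,2]; m=(z>.035)&(z<.09)&(abs(Q[...,1]-.117)<.03)&(Q[...,0]>.40)&(Q[...,0]<.60)
q=Q[m]
for a in np.arange(.40,.60,.02):
    k=q[(q[:,0]>a)&(q[:,0]<a+.02)]
    if len(k)>3: print(round(a,2),len(k),'y',np.percentile(k[:,1],[3,50,97]).round(3),'z',np.percentile(k[:,2],[3,50,97]).round(3))
cv2.imwrite('pics/c5.png',cv2.resize(ims[200:360,240:400],None,fx=3.6,fy=3.6,interpolation=cv2.INTER_CUBIC))
"
```

```text
grip [ 0.484507   -0.02670796]
t 5.77 pos [0.4933 0.1171 0.1564] head 86.4 zaxis [-0.003 -0.001 -1.   ] F [ 0.7 -0.1 -0.5] grip 0.561 -> offset [-1.000e-01 -1.442e+02 -8.340e+01] roll -0.0
0.4 17 y [0.103 0.106 0.133] z [0.048 0.064 0.083]
0.42 191 y [0.101 0.109 0.139] z [0.046 0.075 0.082]
0.44 170 y [0.099 0.105 0.136] z [0.048 0.077 0.082]
0.46 162 y [0.098 0.104 0.133] z [0.048 0.077 0.084]
0.48 184 y [0.095 0.102 0.131] z [0.042 0.075 0.082]
0.5 130 y [0.096 0.103 0.131] z [0.049 0.078 0.083]
0.52 38 y [0.098 0.125 0.134] z [0.076 0.08  0.083]
0.54 119 y [0.094 0.105 0.13 ] z [0.049 0.079 0.084]
0.56 66 y [0.094 0.099 0.129] z [0.048 0.077 0.082]
```

View pics/c5.png

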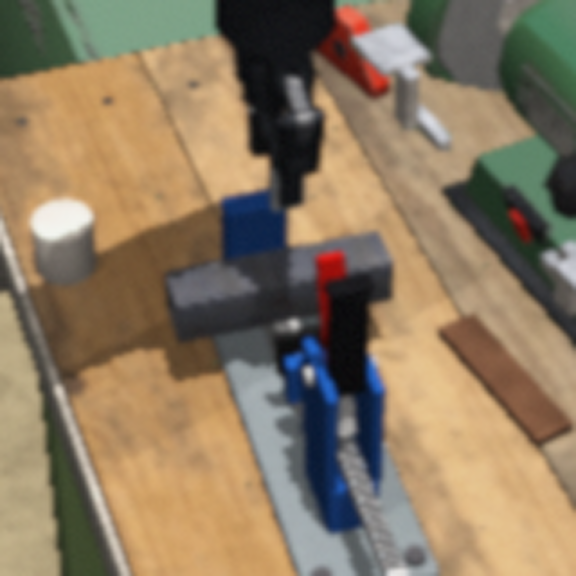

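The tube sits level and crosswise on the rail, in front of the blue fixed jaw at (250,225) in the crop, and it is free of the hand. Next is the trigger.

send_rows(
  offset=[
    [0, 0, -40],
    [0, 0, -80],
    [0, -25, -105],
    [0, -62, -105],
    [0, -100, -105],
  ],
  roll=[0, 0, 0, 0, 0],
  jaw=1,
)

```text
clock: 6.23
position: [0.4891, 0.0176, 0.264]
ee_rot: [0.03, 1.0, 0.001, 0.002]
ft_force: [1.0, -0.6, -0.4]
grip_width: 1.004
```

send_rows(
  offset=[
    [0, -25, 0],
    [0, -44, 0],
    [0, -44, 0],
    [0, -44, 0],
    [0, -44, 0],
  ],
  roll=[0, 0, 0, 0, 0],
)

```text
clock: 6.65
position: [0.4857, -0.0253, 0.2617]
ee_rot: [0.031, 1.0, 0.0, 0.0]
ft_force: [0.2, 0.5, 0.0]
grip_width: 0.999
```

```bash
python3 -c "
from h import *
go(.4845,-.0267,.16,86.4)
ims,ds,ps=cam('side');Q=pts(ds,ps);np.savez('t5.npz',ims=ims,ds=ds)
it,dt,pt=cam('top')
hs=cv2.cvtColor(ims,cv2.COLOR_BGR2HSV)
red=((hs[...,0]<8)|(hs[...,0]>172))&(hs[...,1]>130)
m=red&(Q[...,2]>.13)&(Q[...,2]<.21)&(Q[...,0]<.53)&(Q[...,0]>.44)&(Q[...,1]<.05)&(Q[...,1]>-.06)
q=Q[m];print('trig',len(q))
for a in np.arange(.13,.21,.01):
  k=q[(q[:,2]>a)&(q[:,2]<a+.01)]
  if len(k): print(round(a,2),len(k),np.percentile(k[:,1],[5,50,95]).round(4),np.percentile(k[:,0],[5,95]).round(4))
m=(hs[...,2]<50)&(Q[...,2]>.14)&(Q[...,2]<.209)&(Q[...,0]<.53)&(Q[...,0]>.44)&(Q[...,1]<.03)&(Q[...,1]>-.06)
q=Q[m];print('handle',len(q))
for a in np.arange(.14,.21,.01):
  k=q[(q[:,2]>a)&(q[:,2]<a+.01)]
  if len(k): print(round(a,2),len(k),np.percentile(k[:,1],[5,50,95]).round(4),np.percentile(k[:,0],[5,95]).round(4))
cv2.imwrite('pics/c6.png',cv2.resize(np.hstack([ims[180:340,240:400],it[180:340,290:450]]),None,fx=2.5,fy=2.5,interpolation=cv2.INTER_CUBIC))
"
```

```text
t 6.65 pos [ 0.4857 -0.0253  0.2617] head 86.4 zaxis [ 0.001  0.001 -1.   ] F [0.2 0.5 0. ] grip 0.999 -> offset [  1.2  -1.6 101.7] roll 0.001
trig 108
0.13 1 [-0.0131 -0.0131 -0.0131] [0.4768 0.4768]
0.14 3 [-0.0159 -0.0126 -0.0112] [0.4757 0.4774]
0.15 5 [-0.0309 -0.0127 -0.0085] [0.4723 0.4783]
0.16 12 [-0.0354 -0.0212 -0.0049] [0.4716 0.4788]
0.17 15 [-0.0389 -0.0288 -0.0018] [0.4714 0.4797]
0.18 37 [-0.0365 -0.0027  0.0006] [0.4721 0.4929]
0.19 19 [-0.0372 -0.0006  0.0026] [0.4718 0.4911]
0.2 16 [-0.0392 -0.0318 -0.0269] [0.4694 0.4811]
handle 293
0.14 36 [-0.042  -0.0396 -0.0276] [0.4726 0.4921]
0.15 36 [-0.0426 -0.0397 -0.031 ] [0.4724 0.4903]
0.16 39 [-0.0431 -0.0399 -0.0332] [0.4719 0.4932]
0.17 36 [-0.0419 -0.0398 -0.0373] [0.4716 0.4931]
0.18 39 [-0.0425 -0.0397 -0.0365] [0.4722 0.4929]
0.19 39 [-0.0422 -0.0399 -0.0375] [0.4729 0.4928]
0.2 68 [-0.0411 -0.0375 -0.0302] [0.4717 0.4954]
```

View pics/c6.png

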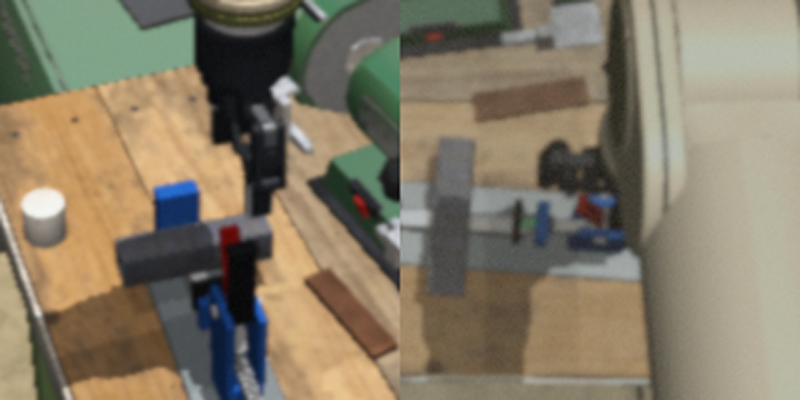

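The hand is over the handle and trigger, and the top view keeps the tube at (455,215), pad (517,220) and moving jaw (542,222) in sight. The handle's back face measures y −0.040, which agrees with the clamp frame to 1 mm. I'll descend.

send_rows(
  offset=[
    [1, -1, 25],
    [1, -1, 50],
    [1, -1, 75],
    [1, -1, 95],
    [1, -1, 102],
  ],
  roll=[0, 0, 0, 0, 0],
)

```text
clock: 7.17
position: [0.483, -0.0261, 0.1564]
ee_rot: [0.031, 1.0, -0.0, -0.002]
ft_force: [-0.2, 0.3, 0.5]
grip_width: 0.996
```

send_rows(
  offset=[
    [0, 0, 0],
    [0, 0, 0],
    [0, 0, 0],
    [0, 0, 0],
    [0, 0, 0],
  ],
  roll=[0, 0, 0, 0, 0],
  jaw=0.5,
  newtons=40,
)

```text
clock: 7.58
position: [0.4863, -0.0247, 0.1618]
ee_rot: [0.03, 1.0, 0.001, 0.002]
ft_force: [-0.3, 7.3, 4.8]
grip_width: 0.506
```

send_rows(
  offset=[
    [0, 0, 0],
    [0, 0, 0],
    [0, 0, 0],
    [0, 0, 0],
    [0, 0, 0],
  ],
  roll=[0, 0, 0, 0, 0],
  jaw=0.2,
)

```text
clock: 8.0
position: [0.4863, -0.0284, 0.1624]
ee_rot: [0.032, 0.999, -0.0, 0.002]
ft_force: [-3.8, -8.5, 12.0]
grip_width: 0.26
```

```bash
cat >> h.py <<'E'
def jaw(tag):
    "moving blue jaw / tube / pad edges along the clamp x axis (mm), top view rows near the rail"
    im,d,p=cam("top"); np.savez(tag+".npz",im=im,d=d); hs=cv2.cvtColor(im,cv2.COLOR_BGR2HSV)
    P=pts(d,p); h=np.radians(86.4); ex=np.array([np.cos(h),np.sin(h)]); ey=np.array([-ex[1],ex[0]])
    X=(P[...,:2]-[.4938,.1205])@ex*1000; Y=(P[...,:2]-[.4938,.1205])@ey*1000; z=P[...,2]
    bl=(hs[...,0]>95)&(hs[...,0]<128)&(hs[...,1]>110)
    ok=(abs(Y)<25)&(z>.03)&(z<.11)
    for n,m in(("movjaw",bl&ok&(X>-90)&(X<45)&(abs(Y)<20)),("fixjaw",bl&ok&(X>45)&(X<100)),("tube",(z>.065)&(z<.1)&(abs(Y)>30)&(abs(Y)<75)&(X>-40)&(X<60)),("green",(hs[...,0]>45)&(hs[...,0]<90)&(hs[...,1]>80)&ok&(X>-90)&(X<45))):
        if m.sum()>2: print(n,m.sum(),"px u",np.nonzero(m)[1].mean().round(2),"X pct 5/50/95",np.percentile(X[m],[5,50,95]).round(1),"Y",Y[m].mean().round(1),"z",np.percentile(z[m],[50,90]).round(3))
    return im,X,Y,z
E
python3 -c "
from h import *
go(.484,-.027,.16,86.4)
jaw('j1')"
```

```text
t 8.0 pos [ 0.4863 -0.0284  0.1624] head 86.3 zaxis [ 0.005 -0.    -1.   ] F [-3.8 -8.5 12. ] grip 0.26 -> offset [2.4 1.3 2.4] roll -0.002
movjaw 43 px u 340.58 X pct 5/50/95 [-78.7 -75.5 -72. ] Y 3.4 z [0.082 0.085]
fixjaw 154 px u 282.58 X pct 5/50/95 [52.5 61.7 77.6] Y 2.9 z [0.086 0.088]
tube 550 px u 310.47 X pct 5/50/95 [-19.6  -3.9  12.1] Y 1.5 z [0.08  0.083]
```

send_rows(
  offset=[
    [0, 0, 0],
    [0, 0, 0],
    [0, 0, 0],
    [0, 0, 0],
    [0, 0, 0],
  ],
  roll=[0, 0, 0, 0, 0],
  jaw=0.85,
)

```text
clock: 8.47
position: [0.4846, -0.0269, 0.1593]
ee_rot: [0.031, 1.0, -0.0, 0.0]
ft_force: [0.8, 0.1, 0.8]
grip_width: 0.851
```

send_rows(
  offset=[
    [0, 0, 0],
    [0, 0, 0],
    [0, 0, 0],
    [0, 0, 0],
    [0, 0, 0],
  ],
  roll=[0, 0, 0, 0, 0],
  jaw=0.2,
)

```text
clock: 8.88
position: [0.4852, -0.0284, 0.1605]
ee_rot: [0.032, 0.999, -0.0, 0.001]
ft_force: [-2.4, -4.3, 10.8]
grip_width: 0.263
```

```bash
python3 -c "
from h import *
go(.484,-.027,.16,86.4)
jaw('j2')"
```

```text
t 8.88 pos [ 0.4852 -0.0284  0.1605] head 86.3 zaxis [ 0.002 -0.001 -1.   ] F [-2.4 -4.3 10.8] grip 0.263 -> offset [1.3 1.3 0.5] roll -0.001
movjaw 40 px u 335.75 X pct 5/50/95 [-66.8 -63.8 -60.6] Y 3.1 z [0.082 0.084]
fixjaw 152 px u 282.66 X pct 5/50/95 [52.4 61.4 77.1] Y 2.9 z [0.085 0.088]
tube 548 px u 310.46 X pct 5/50/95 [-19.5  -3.7  12.2] Y 1.3 z [0.08  0.083]
```

send_rows(
  offset=[
    [0, 0, 0],
    [0, 0, 0],
    [0, 0, 0],
    [0, 0, 0],
    [0, 0, 0],
  ],
  roll=[0, 0, 0, 0, 0],
  jaw=0.85,
)

```text
clock: 9.35
position: [0.4844, -0.027, 0.159]
ee_rot: [0.031, 1.0, -0.0, -0.0]
ft_force: [0.4, 0.6, 0.0]
grip_width: 0.849
```

send_rows(
  offset=[
    [0, 0, 0],
    [0, 0, 0],
    [0, 0, 0],
    [0, 0, 0],
    [0, 0, 0],
  ],
  roll=[0, 0, 0, 0, 0],
  jaw=0.2,
)

```text
clock: 9.77
position: [0.4853, -0.0284, 0.1605]
ee_rot: [0.032, 0.999, -0.0, 0.001]
ft_force: [-3.3, -4.8, 10.3]
grip_width: 0.265
```

send_rows(
  offset=[
    [0, 0, 0],
    [0, 0, 0],
    [0, 0, 0],
    [0, 0, 0],
    [0, 0, 0],
  ],
  roll=[0, 0, 0, 0, 0],
  jaw=0.85,
)

```text
clock: 10.18
position: [0.4844, -0.0271, 0.159]
ee_rot: [0.031, 1.0, -0.0, -0.0]
ft_force: [0.8, 0.1, -0.4]
grip_width: 0.854
```

send_rows(
  offset=[
    [0, 0, 0],
    [0, 0, 0],
    [0, 0, 0],
    [0, 0, 0],
    [0, 0, 0],
  ],
  roll=[0, 0, 0, 0, 0],
  jaw=0.2,
)

```text
clock: 10.6
position: [0.4853, -0.0284, 0.1606]
ee_rot: [0.032, 0.999, -0.0, 0.001]
ft_force: [-2.2, -4.5, 11.5]
grip_width: 0.264
```

```bash
python3 -c "
from h import *
go(.484,-.027,.16,86.4)
im,X,Y,z=jaw('j4')
m=(abs(Y)<22)&(X>-45)&(X<0)&(z>.05)
for a in range(-45,0,2):
  k=m&(X>=a)&(X<a+2)
  if k.any(): print(a,k.sum(),im[k].mean(0).round(0),z[k].mean().round(3))
cv2.imwrite('pics/c7.png',cv2.resize(im[240:305,265:375],None,fx=7,fy=7,interpolation=cv2.INTER_CUBIC))"
```

```text
t 10.6 pos [ 0.4853 -0.0284  0.1606] head 86.3 zaxis [ 0.002 -0.001 -1.   ] F [-2.2 -4.5 11.5] grip 0.264 -> offset [1.4 1.3 0.6] roll -0.001
movjaw 44 px u 325.55 X pct 5/50/95 [-43.5 -39.7 -36.1] Y 4.3 z [0.081 0.084]
fixjaw 155 px u 282.6 X pct 5/50/95 [52.4 61.6 78.6] Y 3.2 z [0.086 0.089]
tube 558 px u 306.57 X pct 5/50/95 [-10.4   5.6  21.7] Y 1.2 z [0.08  0.083]
-45 15 [102.  82.  70.] 0.08
-43 16 [105.  76.  59.] 0.08
-41 16 [106.  74.  55.] 0.08
-39 15 [106.  74.  56.] 0.08
-37 14 [110.  87.  70.] 0.081
-35 9 [101.  91.  75.] 0.071
-33 4 [ 96. 106.  86.] 0.068
-31 4 [ 95. 106.  94.] 0.067
-29 5 [ 95. 112.  95.] 0.072
-27 4 [ 91. 110.  93.] 0.067
-25 6 [ 90. 110.  92.] 0.069
-23 4 [74. 97. 75.] 0.071
-21 18 [82. 90. 86.] 0.076
-19 15 [62. 67. 67.] 0.081
-17 17 [46. 53. 53.] 0.08
-15 13 [46. 50. 53.] 0.081
-13 12 [62. 64. 66.] 0.075
-11 16 [84. 84. 85.] 0.079
-9 15 [97. 97. 97.] 0.08
-7 17 [104. 103. 104.] 0.08
-5 15 [110. 110. 110.] 0.08
-3 16 [111. 110. 111.] 0.08
-1 5 [108. 108. 110.] 0.081
```

View pics/c7.png

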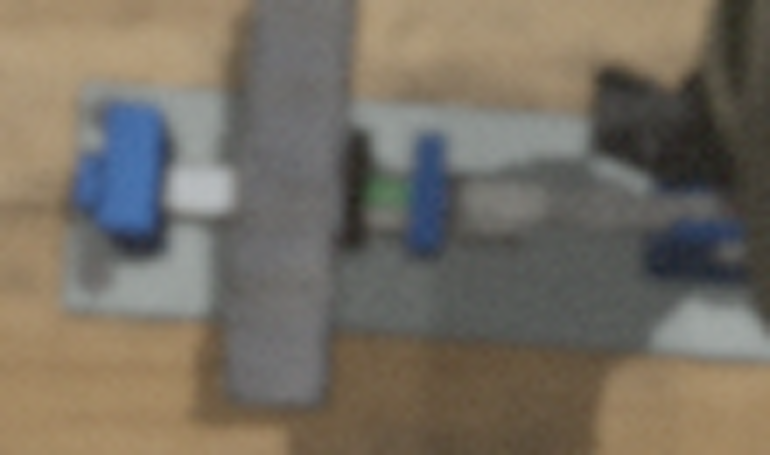

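The tube is being pushed squarely: the pad (355,190) touches it, the green stem gap is open, and the moving jaw is at (428,195). It has about 29 mm left to the fixed jaw, so two more full squeezes before I measure again.

send_rows(
  offset=[
    [0, 0, 0],
    [0, 0, 0],
    [0, 0, 0],
    [0, 0, 0],
    [0, 0, 0],
  ],
  roll=[0, 0, 0, 0, 0],
  jaw=0.85,
)

```text
clock: 11.07
position: [0.4844, -0.0271, 0.159]
ee_rot: [0.031, 1.0, -0.0, -0.0]
ft_force: [-0.6, 0.5, 0.2]
grip_width: 0.849
```

send_rows(
  offset=[
    [0, 0, 0],
    [0, 0, 0],
    [0, 0, 0],
    [0, 0, 0],
    [0, 0, 0],
  ],
  roll=[0, 0, 0, 0, 0],
  jaw=0.2,
)

```text
clock: 11.48
position: [0.4854, -0.0284, 0.1606]
ee_rot: [0.032, 0.999, -0.0, 0.001]
ft_force: [-2.5, -3.8, 11.2]
grip_width: 0.264
```

send_rows(
  offset=[
    [0, 0, 0],
    [0, 0, 0],
    [0, 0, 0],
    [0, 0, 0],
    [0, 0, 0],
  ],
  roll=[0, 0, 0, 0, 0],
  jaw=0.85,
)

```text
clock: 11.9
position: [0.4844, -0.0271, 0.159]
ee_rot: [0.031, 1.0, -0.0, -0.0]
ft_force: [0.0, 0.3, 1.2]
grip_width: 0.849
```

send_rows(
  offset=[
    [0, 0, 0],
    [0, 0, 0],
    [0, 0, 0],
    [0, 0, 0],
    [0, 0, 0],
  ],
  roll=[0, 0, 0, 0, 0],
  jaw=0.2,
)

```text
clock: 12.32
position: [0.4853, -0.0284, 0.1606]
ee_rot: [0.032, 0.999, -0.0, 0.001]
ft_force: [-3.8, -4.7, 11.5]
grip_width: 0.26
```

```bash
python3 -c "
from h import *
go(.484,-.027,.16,86.4)
im,X,Y,z=jaw('j6')
"
```

```text
t 12.32 pos [ 0.4853 -0.0284  0.1606] head 86.3 zaxis [ 0.002 -0.001 -1.   ] F [-3.8 -4.7 11.5] grip 0.26 -> offset [1.4 1.3 0.6] roll -0.001
movjaw 45 px u 315.44 X pct 5/50/95 [-19.4 -15.8 -12.1] Y 3.0 z [0.082 0.084]
fixjaw 155 px u 282.65 X pct 5/50/95 [52.3 61.6 78.4] Y 2.8 z [0.086 0.089]
tube 557 px u 296.52 X pct 5/50/95 [13.3 29.5 45.7] Y 0.9 z [0.08  0.083]
```

send_rows(
  offset=[
    [0, 0, 0],
    [0, 0, 0],
    [0, 0, 0],
    [0, 0, 0],
    [0, 0, 0],
  ],
  roll=[0, 0, 0, 0, 0],
  jaw=0.85,
)

```text
clock: 12.78
position: [0.4844, -0.027, 0.159]
ee_rot: [0.031, 1.0, -0.0, -0.0]
ft_force: [1.2, 0.7, 0.4]
grip_width: 0.85
```

send_rows(
  offset=[
    [0, 0, 0],
    [0, 0, 0],
    [0, 0, 0],
    [0, 0, 0],
    [0, 0, 0],
  ],
  roll=[0, 0, 0, 0, 0],
  jaw=0.42,
)

```text
clock: 13.2
position: [0.4856, -0.0247, 0.1602]
ee_rot: [0.03, 1.0, 0.001, 0.001]
ft_force: [0.8, 9.5, 5.9]
grip_width: 0.421
```

```bash
python3 -c "
from h import *
go(.484,-.027,.16,86.4)
im,X,Y,z=jaw('j7')
"
```

```text
t 13.2 pos [ 0.4856 -0.0247  0.1602] head 86.5 zaxis [ 0.002  0.003 -1.   ] F [0.8 9.5 5.9] grip 0.421 -> offset [ 1.4 -2.4  0.2] roll 0.002
movjaw 54 px u 312.57 X pct 5/50/95 [-12.6  -8.7  -5.1] Y 2.2 z [0.082 0.084]
fixjaw 150 px u 282.48 X pct 5/50/95 [52.8 62.1 77.9] Y 2.2 z [0.085 0.088]
tube 555 px u 295.33 X pct 5/50/95 [16.2 32.1 48.3] Y 0.7 z [0.08  0.083]
green 5 px u 306.0 X pct 5/50/95 [5.4 7.3 8.7] Y 1.1 z [0.07 0.08]
```

The tube has stopped against the fixed jaw: it moved 2.6 mm while the jaw moved 7.1 mm, so the pad is down about 4.5–5 mm. I'll squeeze a little more.

send_rows(
  offset=[
    [0, 0, 0],
    [0, 0, 0],
    [0, 0, 0],
    [0, 0, 0],
    [0, 0, 0],
  ],
  roll=[0, 0, 0, 0, 0],
  jaw=0.36,
)

```text
clock: 13.67
position: [0.4856, -0.0245, 0.1603]
ee_rot: [0.03, 1.0, 0.002, 0.001]
ft_force: [-0.3, 10.5, 8.3]
grip_width: 0.36
```

```bash
python3 -c "
from h import *
go(.484,-.027,.16,86.4)
im,X,Y,z=jaw('j8')
jaw('j9')
cv2.imwrite('pics/c8.png',cv2.resize(im[240:305,265:375],None,fx=7,fy=7,interpolation=cv2.INTER_CUBIC))
"
```

```text
t 13.67 pos [ 0.4856 -0.0245  0.1603] head 86.5 zaxis [ 0.003  0.003 -1.   ] F [-0.3 10.5  8.3] grip 0.36 -> offset [ 1.5 -2.6  0.3] roll 0.002
movjaw 56 px u 312.3 X pct 5/50/95 [-12.1  -8.4  -4.2] Y 2.3 z [0.082 0.084]
fixjaw 147 px u 282.56 X pct 5/50/95 [52.8 61.8 77.3] Y 2.3 z [0.086 0.089]
tube 555 px u 295.3 X pct 5/50/95 [16.2 32.2 48.5] Y 1.4 z [0.08  0.083]
green 4 px u 305.75 X pct 5/50/95 [7.1 7.3 8.7] Y 1.4 z [0.072 0.081]
movjaw 56 px u 312.29 X pct 5/50/95 [-12.   -8.3  -4.2] Y 2.1 z [0.082 0.084]
fixjaw 151 px u 282.54 X pct 5/50/95 [52.8 61.7 77.8] Y 2.4 z [0.086 0.088]
tube 552 px u 295.31 X pct 5/50/95 [16.3 32.3 48.4] Y 0.9 z [0.08  0.083]
green 5 px u 306.0 X pct 5/50/95 [5.3 7.3 8.8] Y 1.2 z [0.072 0.078]
```

View pics/c8.png

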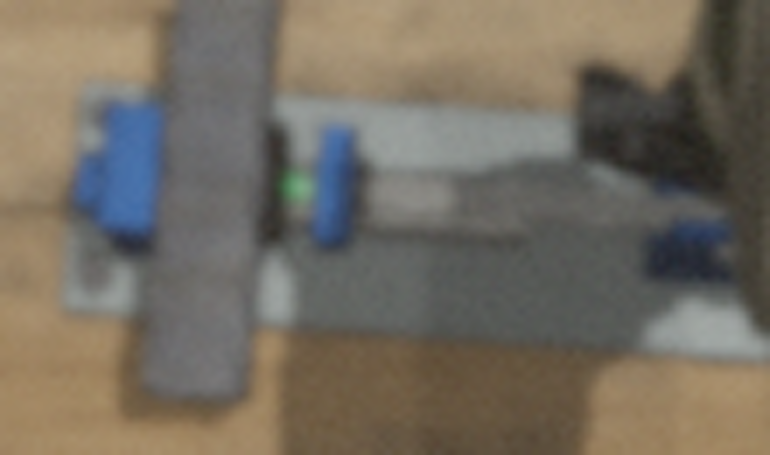

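The tube is flush between the fixed jaw (130,170) and the pad (275,185), with the stem gap still about 10 mm wide. That reads as 4–5 mm of compression, so I'll squeeze further.

send_rows(
  offset=[
    [0, 0, 0],
    [0, 0, 0],
    [0, 0, 0],
    [0, 0, 0],
    [0, 0, 0],
  ],
  roll=[0, 0, 0, 0, 0],
  jaw=0.32,
)

```text
clock: 14.18
position: [0.4856, -0.026, 0.1605]
ee_rot: [0.031, 1.0, 0.001, 0.001]
ft_force: [-1.7, 3.9, 10.7]
grip_width: 0.324
```

```bash
python3 -c "
from h import *
go(.484,-.027,.16,86.4)
im,X,Y,z=jaw('j10')
"
```

```text
t 14.18 pos [ 0.4856 -0.026   0.1605] head 86.5 zaxis [ 0.002  0.001 -1.   ] F [-1.7  3.9 10.7] grip 0.324 -> offset [ 1.5 -1.   0.5] roll 0.001
movjaw 62 px u 311.68 X pct 5/50/95 [-11.1  -6.6  -2.7] Y 3.1 z [0.081 0.085]
fixjaw 148 px u 282.56 X pct 5/50/95 [52.9 61.7 77.3] Y 2.6 z [0.086 0.089]
tube 555 px u 295.28 X pct 5/50/95 [16.2 32.3 48.5] Y 0.7 z [0.08  0.083]
green 4 px u 305.75 X pct 5/50/95 [7.2 7.3 9.1] Y 1.1 z [0.071 0.075]
```

send_rows(
  offset=[
    [0, 0, 0],
    [0, 0, 0],
    [0, 0, 0],
    [0, 0, 0],
    [0, 0, 0],
  ],
  roll=[0, 0, 0, 0, 0],
)

```text
clock: 14.65
position: [0.4856, -0.0261, 0.1606]
ee_rot: [0.031, 1.0, 0.001, 0.001]
ft_force: [-1.8, 4.2, 10.0]
grip_width: 0.322
```

```bash
python3 -c "
from h import *
go(.484,-.027,.16,86.4)
im,X,Y,z=jaw('j11')
m=(z>.065)&(z<.1)&(abs(Y)>30)&(abs(Y)<75)&(X>0)&(X<60)
for s in(1,-1): print('tube half',s,X[m&(Y*s>0)].mean().round(2),Y[m&(Y*s>0)].mean().round(1),np.median(z[m&(Y*s>0)]).round(4))
ims,ds,ps=cam('side');Q=pts(ds,ps)
for n,(x,y) in dict(slug=(.3764,.2487),magnet=(.6503,.3928)).items():
  k=(abs(Q[...,0]-x)<.05)&(abs(Q[...,1]-y)<.05)&(Q[...,2]>.02); print(n,k.sum(),Q[k].mean(0).round(3))
"
```

```text
t 14.65 pos [ 0.4856 -0.0261  0.1606] head 86.4 zaxis [ 0.003  0.001 -1.   ] F [-1.8  4.2 10. ] grip 0.322 -> offset [ 1.5 -1.   0.6] roll 0.001
movjaw 61 px u 311.79 X pct 5/50/95 [-11.6  -6.8  -2.9] Y 2.8 z [0.082 0.084]
fixjaw 153 px u 282.54 X pct 5/50/95 [52.9 61.8 77.8] Y 2.3 z [0.086 0.088]
tube 555 px u 295.28 X pct 5/50/95 [16.3 32.3 48.3] Y 1.2 z [0.08  0.083]
green 6 px u 305.5 X pct 5/50/95 [7.1 8.1 9.1] Y 1.9 z [0.078 0.084]
tube half 1 32.43 52.2 0.0801
tube half -1 32.34 -52.3 0.08
slug 273 [0.375 0.242 0.04 ]
magnet 0 [nan nan nan]<string>:9: RuntimeWarning: Mean of empty slice.
  ret = um.true_divide(
```

```bash
python3 -c "
from h import *
print(manip.hand_in())"
```

```text
the job is handed in; nothing more can be done
None
```

I laid the tube on the rail and let it go. Six full squeezes and one partial squeeze of the trigger then slid it against the fixed jaw. I handed in at about 14.7 s with the trigger still held squeezed; no verdict was reported.

**Last checks before hand-in:**
- **Pad:** sunk about 6.4 mm by the change in jaw-to-tube spacing, possibly 0.5–1 mm more because the pad was already lightly loaded at the reference. That is about half way. The jaw held still for the last half second, to within 0.3 mm.
- **Tube:** top at z 0.080, level. The two halves agree in position within 0.1 mm, so it lies square across the rail.
- **Trigger:** held at opening 0.32 under position control. The arm read 4.2 N sideways and 10 N upwards. The trigger contact force itself is not measured.

**Disagreements and gaps:**
- **Tube position:** the tube's centre measured about 20 mm from the fixed jaw face, where 17.5 mm is expected for a flush fit. I took the difference as camera calibration, since the tube stopped moving while the jaw went on.
- **Pad gap:** before the last squeeze step, a rough pixel reading of the pad gap suggested 1–1.5 mm less compression than the spacing did.
- **Bystanders:** the slug's depth mean came out at y 0.242, against 0.249 at the start. That compares two different cameras, and nothing went near it. The magnet was not found in the last side-view check, and I did not re-measure the bolt. The hand kept well away from both.

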